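# Stack the battery packs on the charger and hold its test dial on the third click

### The job

Put the thick yellow battery pack squarely on the charger's grey dock pad, then the thin blue pack squarely on top of it, all edges in line, and let go of them. Only then turn the charger's orange spring-return test dial clockwise from its white mark, past the two yellow marks to the green mark (the third click, 60 degrees round), and finish while still holding it there, for it springs back if let go. Leave the other things on the saw and the bench where they are.

Things in the scene. Friction and masses are not known exactly. Their poses are not given: they have to be found in the camera images.
- charger: Charger fixed on the saw top (3 above z = 0): black base 150 (x) by 270 (y). Origin at the centre of its underside, -x towards the robot; place and yaw vary. Left part (+y): low deck, top 24 above the origin, with the dock pad. Right part (y = -136 to -24): grey console, top 60 above the origin, dial on it at x = 0, y = -80.
- dock (a point): Centre of the top of the light grey dock pad, 110 (x) by 58 (y), the packs' footprint; top 26 above the charger's underside, at x = 0, y = +75 in the charger's frame, axes as the charger's. No walls round it but the console's, 70 from the pad's right edge; the dial's axis is 155 from the pad's centre.
- thick_pack: Thick battery pack: closed case, black with yellow panels, 110 (x) by 58 (y) by 44 tall, 0.3 to 0.6 kg. Origin at the centre of its underside, z up. Grip it across the 58 width (y). A half turn makes no difference.
- thin_pack: Thin battery pack: closed case, black with blue panels, 110 (x) by 58 (y) by 32 tall, 0.2 to 0.4 kg. Origin at the centre of its underside, z up. Grip it across the 58 width (y). A half turn makes no difference.
- thick_pack_top (a point): Centre of the thick pack's flat top, 44 above its underside; axes as the pack's.
- dial_grip (a point): Grip point of the dial's orange bar, on the vertical turning axis, 86 above the charger's underside. Bar 56 long (x), 16 thick (y: pinch it so, from above), its top 10 above this point. Flat black skirt, 60 across, its top 18 below this point, console top 26 below. The point turns with the dial; +x is the white pointer end, at rest 30 degrees left (anticlockwise) of the charger's +x.
- dial (a joint): Dial angle, rad: 0 at rest (white mark), grows clockwise seen from above. Clicks at 0.35, 0.70 (yellow marks) and 1.05 (green mark, wanted). A spring always returns it to 0: 0.10 Nm at rest, 0.2 Nm at the third click, rising and falling by about 0.02 Nm over each click; a hard stop at 1.20 lies past the third click.
- tape_measure: Yellow tape measure, 65x76x35, lying at the back left of the saw top. Bystander: leave alone. Origin at its underside.
- sanding_block: Brown cork sanding block, 60x97x28, lying on the bench beyond the packs. Bystander: leave alone. Origin at its underside.

How it is judged:
On the way, in this order (a step that is already met when the one before it is completed fails the run):
1. the thick yellow pack sits squarely on the dock pad, let go, the dial not yet turned (horizontal distance between thick_pack and dock below 0.01 m and z of thick_pack in the frame of dock between -0.004 and 0.004 m and angle between thick_pack's own z axis and vertical below 0.05 rad and angle between the x axis of thick_pack and the x axis of charger, either way round below 0.14 rad and contact force between each of the arm, the fingers and thick_pack below 0.2 N and linear speed of thick_pack below 0.02 m/s and value of joint dial below 0.2 rad), for 0.2 s.
2. the thin blue pack sits squarely on the thick one, both let go, the dial not yet turned (all of step 1 and horizontal distance between thin_pack and thick_pack_top below 0.01 m and z of thin_pack in the frame of thick_pack_top between -0.004 and 0.004 m and angle between thin_pack's own z axis and vertical below 0.05 rad and angle between the x axis of thin_pack and the x axis of thick_pack, either way round below 0.14 rad and contact force between each of the arm, the fingers and thin_pack below 0.2 N and linear speed of thin_pack below 0.02 m/s), for 0.2 s.
3. the dial is held on the third click (value of joint dial between 0.9 and 1.16 rad and velocity of joint dial between -0.15 and 0.15 rad/s and contact force between the fingers and dial above 0.5 N), for 0.3 s.
At the end, for the whole second after the job is handed in: The fingers hold the dial still at 0.90 to 1.16 rad (third click at 1.05). The thick pack stands on the dock pad and the thin pack on the thick one, each upright, at rest, untouched by the robot, within 10 mm of centre and 0.14 rad of square to what it stands on (all of step 3 and horizontal distance between thick_pack and dock below 0.01 m and z of thick_pack in the frame of dock between -0.004 and 0.004 m and angle between each of thick_pack, thin_pack's own z axis and vertical below 0.05 rad and angle between the x axis of thick_pack and the x axis of charger, either way round below 0.14 rad and horizontal distance between thin_pack and thick_pack_top below 0.01 m and z of thin_pack in the frame of thick_pack_top between -0.004 and 0.004 m and angle between the x axis of thin_pack and the x axis of thick_pack, either way round below 0.14 rad and contact force between each of the arm, the fingers and thick_pack below 0.2 N and linear speed of each of thick_pack, thin_pack below 0.02 m/s and contact force between each of the arm, the fingers and thin_pack below 0.2 N); the arm keeps its last pose, push and grip.
It fails at once if a bystander moved more than 30 mm (distance of any of tape_measure, sanding_block from where it was at the start of the episode above 0.03 m).
It also fails if it takes over 72 s, if anything falls off the work surface, if the arm or the gripper's body presses on something with over 40 N, if the wrist force passes 120 N, or if a joint passes its speed limit or range.

### The arm

A 6-joint arm with a two-finger parallel gripper is mounted at the origin on a cart in front of the work surface, level with it; the furniture and walls round the work are solid. World frame = base frame: x ahead of the robot, y to its left, z up, the work surface at z = 0. Lengths are in m, angles in rad, forces in N, time in s.
With the tool pointing down it reaches from about 0.3 to 0.75 m from the base axis. Payload 8.5 kg.
Tool frame: the origin (TCP) lies midway between the tips of the shut fingers; the grasp point (between the pads) lies 19 mm behind it; z points along the fingers, y is the line along which they close (so a half turn about z gives the same grasp; the last joint's range is limited). The gripper opens to 88 mm and grips with 3 to 60 N. Pads are 18 mm wide; open, the fingers measure 123 mm over their backs; the gripper's body (75 mm by 187 mm) begins 45 mm behind the grasp point.
Start: joints at [1.095, 0.381, 1.297, -0, 1.464, -0.215], TCP at [0.142, 0.531, 0.239] pointing down, gripper open.
Joint ranges: [-3.11, 3.11], [-0.89, 2.33], [0.22, 2.48], [-1.42, 4.56], [0.17, 2.85], [-2.88, 2.88]. Speed limits (rad/s): [2.39, 2.39, 3.14, 3.14, 3.14, 3.14].

### API

Orientations are given as [roll, pitch, yaw] about the fixed x, y, z axes, in that order (R = Rz(yaw) Ry(pitch) Rx(roll)).
In Python, from station import manip gives the robot as it stands. Calls block until the motion is done:
- manip.goto(position, orientation): joint-space move of the TCP to a pose.
- manip.move_l(position, frame=None, vel=0.15, f_stop=None): straight line of the TCP; frame=None keeps the orientation; vel is the mean speed in m/s. With f_stop (N) it stops when the force on the tool has changed by that much, and returns True; else False.
- manip.move_joints(angles): joint-space move.
- manip.move_gripper(opening, newtons=None): finger opening in m; newtons is the grip in N (None keeps the last); returns when the fingers have stopped.
- manip.pause(seconds).
- manip.ik(position, orientation): joint angles nearest the present ones, or None.
- manip.get_obs(): the state.
- manip.get_image(name): name is "scene" or "top" or "wrist"; returns the picture (420x560x3 uint8, red, green, blue); there is no depth.
- manip.calibration(name): a dict with "mtx" (3x3 intrinsics, pixels), "R" (3x3) and "t" (3): a world point X has camera coordinates R X + t. Camera axes: x right, y down, z forward; pixel columns grow to the right and rows downward; lengths in m; the calibration is good to about 2 mm. The wrist camera is an equidistant fisheye: a pixel r from the principal point sees the ray r / f radians off the axis. A picture is of the moment at which its call begins: read the wrist's pose just before it. calibration takes no time and is no camera call; for the wrist camera it gives the pose at the moment of the call.
A pose or a line that the arm cannot do raises manip.PlanningError and nothing moves.
- manip.job_done(): hands the job in; it is judged then, once.
Trained networks look in the newest picture that a camera, given by its name, has taken for a name from the list of things; names that differ only in an ending like _2 or _b are one class to them, and where a whole thing is asked for, a point or a joint stands for the part that bears it (a point fixed in the world has none). Each returns a list of dicts, best first, with "confidence" (0 to 1); they miss things now and then, are a little off and sometimes report something else, mostly with a low value. They report only what shows in the picture. A call takes as long as a camera call.
- manip.outline_of(name, camera): "region" (420x560 bool, what is visible of it) and "rect" ([left, top, right, bottom] in pixels, round what is visible of it).
The state is a dict: "clock": time; "joint_pos": joint angles; "dq": joint speeds; "joint_torque": joint torques, N m; "tcp_pos": TCP position; "eef_rot": TCP orientation; "force": force on the tool from outside, world axes, zero at the start; "moment": the same for the moment, N m; "gripper_width": finger opening in m; "finger_force": force on a finger pad.
Only numpy, scipy, OpenCV 4.12 (cv2) and the standard library are available. Lean on these libraries where they do the work, as an engineer would, in place of code of your own. Each camera call takes 0.05 s, during which the arm holds its last target. There are 200 camera calls.

## Working session

There is one attempt and no reset: what is moved stays moved. The work goes in short steps, each a Python script; the robot and the scene stay as the last script left them, time stands still between calls to the robot, and variables do not carry over. Pictures are saved under pics/ and viewed, at most 10 in all, crops included, and the job is handed in when it is done.

```bash
mkdir -p pics; ls; python3 - <<'E'
from station import manip
import cv2,numpy as np
for n in ("scene","top"):
    im=manip.get_image(n); cv2.imwrite(f"pics/{n}0.png",im[:,:,::-1])
    c=manip.calibration(n); print(n,c["mtx"].round(1).tolist(),(-c["R"].T@c["t"]).round(3))
    for o in ("charger","thick_pack","thin_pack","dial","dial_grip","tape_measure","sanding_block"):
        print(o,[(r["rect"],round(r["confidence"],2),int(r["region"].sum())) for r in manip.outline_of(o,n)][:2])
print(manip.get_obs()["clock"])
E
```

```text
pics
scene [[392.5, 0.0, 284.1], [0.0, 392.5, 209.2], [0.0, 0.0, 1.0]] [-0.018 -0.983  0.619]
charger [([230.6, 207.9, 308.5, 256.3], 0.61, 2174)]
thick_pack [([276.2, 286.2, 321.1, 329.5], 0.94, 1267)]
thin_pack [([357.3, 271.7, 407.0, 304.9], 0.62, 957)]
dial [([275.0, 214.4, 292.5, 231.1], 0.66, 206), ([275.6, 284.5, 323.0, 329.0], 0.35, 1288)]
dial_grip [([274.9, 212.4, 293.9, 226.6], 0.6, 203)]
tape_measure [([260.0, 184.2, 278.2, 196.0], 0.76, 171)]
sanding_block [([382.8, 255.0, 420.5, 279.9], 0.97, 612)]
top [[490.3, 0.0, 276.0], [0.0, 490.3, 207.1], [0.0, 0.0, 1.0]] [0.366 0.03  1.733]
charger [([219.3, 197.8, 298.4, 246.1], 0.87, 3240)]
thick_pack [([361.3, 238.1, 385.3, 274.2], 0.79, 613)]
thin_pack [([375.1, 176.3, 396.0, 208.3], 0.61, 510)]
dial [([272.0, 208.3, 292.3, 227.7], 0.53, 239)]
dial_grip [([271.3, 211.4, 290.1, 228.0], 0.79, 269)]
tape_measure [([155.1, 162.1, 173.7, 184.3], 0.57, 356)]
sanding_block [([364.1, 242.3, 390.0, 274.2], 0.75, 631)]
0.8
```

```bash
python3 - <<'E'
import cv2
a=cv2.imread("pics/top0.png")[140:300,140:420]; cv2.imwrite("pics/topc.png",cv2.resize(a,(784,448),interpolation=cv2.INTER_CUBIC))
E
```

```text
(no output)
```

View pics/topc.png

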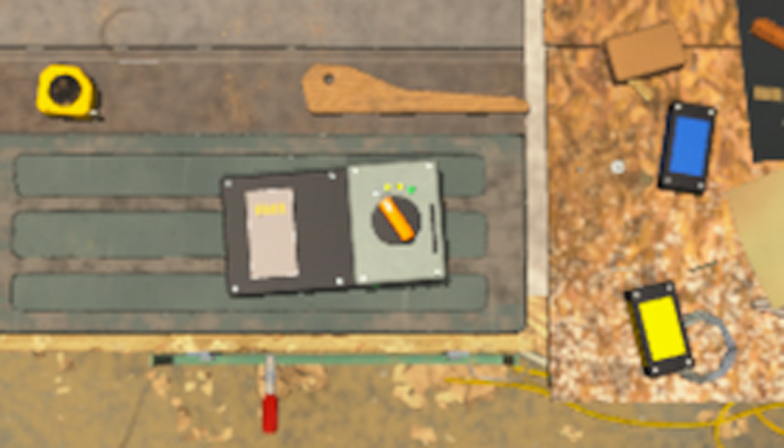

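View pics/scene0.png

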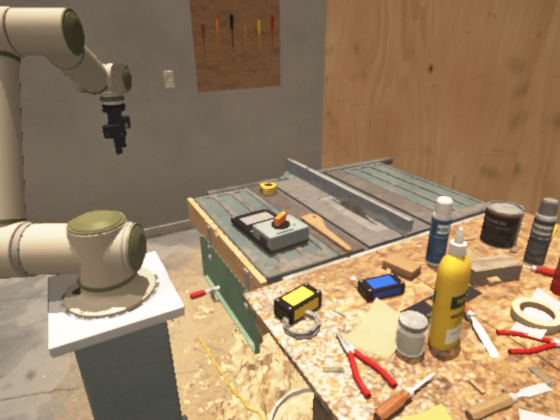

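```bash
cat > h.py <<'E'
from station import manip
import numpy as np, cv2
def ray(c,uv,fish):
    m=c["mtx"]; p=np.array([(uv[0]-m[0,2])/m[0,0],(uv[1]-m[1,2])/m[1,1]])
    if fish:
        th=np.hypot(*p); d=np.r_[p*np.sin(th)/max(th,1e-9),np.cos(th)]
    else: d=np.r_[p,1]
    return c["R"].T@d
def plane(c,uv,z,fish=False):
    o=-c["R"].T@c["t"]; d=ray(c,uv,fish); return o+d*(z-o[2])/d[2]
def proj(c,X):
    p=c["R"]@X+c["t"]; th=np.arctan2(np.hypot(p[0],p[1]),p[2]); u=p[:2]/np.hypot(p[0],p[1])*th
    return u*[c["mtx"][0,0],c["mtx"][1,1]]+c["mtx"][:2,2]
def shot(n):
    c=manip.calibration("wrist"); im=manip.get_image("wrist"); cv2.imwrite(f"pics/{n}.png",im[:,:,::-1])
    np.savez(f"pics/{n}.npz",**c); return c,im
def pose(c,mask,z,fish=True):
    """rectangle (centre, long-axis yaw in (-pi/2,pi/2], sides) of largest blob of mask, rectified on plane z"""
    n,l,s,_=cv2.connectedComponentsWithStats(mask.astype(np.uint8)); k=1+s[1:,4].argmax()
    cn=max(cv2.findContours((l==k).astype(np.uint8),0,1)[0],key=len)[:,0]
    w=np.array([plane(c,p,z,fish)[:2] for p in cn])*1000
    (cx,cy),(a,b),_=r=cv2.minAreaRect(w.astype(np.float32))
    q=cv2.boxPoints(r); e=[q[1]-q[0],q[2]-q[1]]; e=max(e,key=np.linalg.norm)
    y=np.arctan2(e[1],e[0]); y=(y+np.pi/2)%np.pi-np.pi/2
    return np.array([cx,cy])/1000,y,sorted((a,b))
def hsv(im): return cv2.cvtColor(im,cv2.COLOR_RGB2HSV)
def yel(im): return cv2.inRange(hsv(im),(24,150,120),(36,255,255))>0
def blu(im): return cv2.inRange(hsv(im),(100,130,80),(125,255,255))>0
E
python3 - <<'E'
from h import *
c=manip.calibration("top"); im=cv2.imread("pics/top0.png")[:,:,::-1].copy()
for m,z in ((yel(im),.044),(blu(im),.032)):
    m[:, :350]=0;m[:,400:]=0; m[:170]=0;m[290:]=0
    print(pose(c,m,z,False))
for n,uv,z in (("dock",(237,223),.029),("dial",(281,218),.099),("dialA",(278,212.5),.099),("dialB",(286,225),.099),("ch l",(220,204),.027),("chr",(259,202),.027)):print(n,plane(c,uv,z).round(3))
w=manip.calibration("wrist"); o=manip.get_obs(); print(w["mtx"],(-w["R"].T@w["t"]).round(3),w["R"].round(2),o["tcp_pos"],o["eef_rot"])
for p in ([.33,.05,.33],[.27,-.27,.33],[.22,-.33,.03],[.43,-.36,.03]):
    for y in (0,1.57,-1.57): print(p,y,manip.ik(p,[np.pi,0,y]))
E
```

```text
(array([ 0.3888071, -0.3162023]), np.float32(0.23938), [44.16276931762695, 73.3381118774414])
(array([ 0.61655194, -0.3585842 ]), np.float32(-0.1634047), [42.58937072753906, 72.49403381347656])
dock [0.506 0.163 0.029]
dial [0.517 0.01  0.099]
dialA [0.536 0.02  0.099]
dialB [ 0.494 -0.006  0.099]
ch l [0.573 0.223 0.027]
chr [0.58  0.086 0.027]
[[325.1922621    0.         280.98568857]
 [  0.         325.1922621  210.66507843]
 [  0.           0.           1.        ]] [0.062 0.554 0.385] [[ 0.26  0.97 -0.  ]
 [ 0.92 -0.25  0.32]
 [ 0.31 -0.08 -0.95]] [0.14183219 0.53138924 0.23875732] [3.14157540e+00 2.27517972e-05 2.88076999e+00]
[0.33, 0.05, 0.33] 0 [-2.09381129e-01 -8.03248540e-02  1.60127769e+00 -4.44089210e-16
  1.62063981e+00  1.36141520e+00]
[0.33, 0.05, 0.33] 1.57 [-0.20938113 -0.08032485  1.60127769  0.          1.62063981 -0.2085848 ]
[0.33, 0.05, 0.33] -1.57 None
[0.27, -0.27, 0.33] 0 [-1.09819651e+00  1.53020159e-02  1.51034804e+00 -4.44089210e-16
  1.61594259e+00  4.72599819e-01]
[0.27, -0.27, 0.33] 1.57 [-1.09819651  0.01530202  1.51034804  0.          1.61594259 -1.09740018]
[0.27, -0.27, 0.33] -1.57 [-1.09819651e+00  1.53020159e-02  1.51034804e+00 -4.44089210e-16
  1.61594259e+00  2.04259982e+00]
[0.22, -0.33, 0.03] 0 [-1.28356854e+00  4.45743192e-01  1.99574872e+00 -4.44089210e-16
  7.00100738e-01  2.87227783e-01]
[0.22, -0.33, 0.03] 1.57 [-1.28356854  0.44574319  1.99574872  0.          0.70010074 -1.28277222]
[0.22, -0.33, 0.03] -1.57 [-1.28356854e+00  4.45743192e-01  1.99574872e+00 -4.44089210e-16
  7.00100738e-01  1.85722778e+00]
[0.43, -0.36, 0.03] 0 [-9.08106430e-01  6.32065234e-01  1.53992919e+00 -4.44089210e-16
  9.69598228e-01  6.62689897e-01]
[0.43, -0.36, 0.03] 1.57 [-0.90810643  0.63206523  1.53992919  0.          0.96959823 -0.9073101 ]
[0.43, -0.36, 0.03] -1.57 [-9.08106430e-01  6.32065234e-01  1.53992919e+00 -4.44089210e-16
  9.69598228e-01  2.23268990e+00]
```

```bash
python3 - <<'E'
from h import *
print(manip.ik([.52,.09,.3],[np.pi,0,0.05]),manip.ik([.52,-.32,.3],[np.pi,0,0]))
manip.goto([.52,.09,.3],[np.pi,0,0.05]); shot("w_ch")
manip.goto([.50,-.32,.3],[np.pi,0,0.]); c,im=shot("w_pk")
for m,z in ((yel(im),.044),(blu(im),.032)): print(pose(c,m,z))
print(manip.get_obs()["clock"])
t=cv2.imread("pics/top0.png")
a=[cv2.imread(f"pics/{n}.png") for n in("w_ch","w_pk")]
cv2.imwrite("pics/m1.png",cv2.resize(np.hstack(a),(800,300),interpolation=cv2.INTER_AREA)); 
E
```

```text
[-5.31540862e-02  3.03990473e-01  1.23699959e+00 -4.44089210e-16
  1.60060259e+00  1.46764224e+00] [-7.45305063e-01  4.60541704e-01  9.92757349e-01 -4.44089210e-16
  1.68829360e+00  8.25491264e-01]
(array([ 0.64641748, -0.69712115]), np.float32(0.4471134), [61.60749435424805, 117.87069702148438])
(array([ 0.61527045, -0.35730606]), np.float32(-0.16289723), [40.96234130859375, 71.04008483886719])
4.5167
```

View pics/w_ch.png

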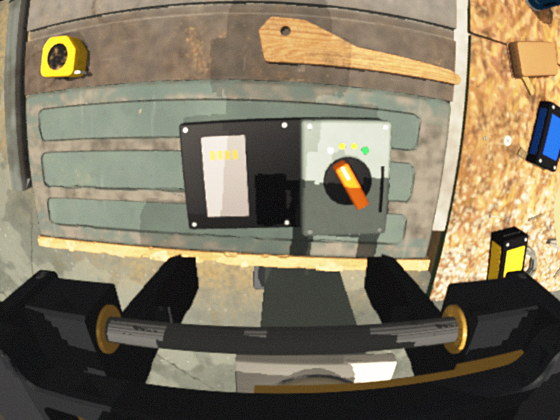

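View pics/w_pk.png

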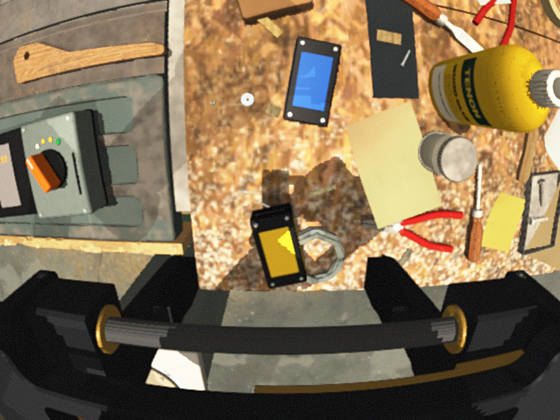

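w_ch: dock pad around (225,177), dial bar around (350,184), deck screws at (185,128), (285,125), (194,225) and (287,222). w_pk: thick pack around (278,248), thin pack around (312,80); the yellow blob that was found was the glue bottle.

```bash
python3 - <<'E'
from h import *
L=lambda n:(dict(np.load(f"pics/{n}.npz")),cv2.imread(f"pics/{n}.png")[:,:,::-1].copy())
c,im=L("w_pk"); m=yel(im); 
m=cv2.inRange(hsv(im),(20,130,80),(36,255,255))>0
m[:, 340:]=0; m[:215]=0;m[300:]=0;m[:,:245]=0
print("thick",pose(c,m,.044),m.sum()); 
b=np.zeros_like(m); b[m]=1
c,im=L("w_ch")
g=hsv(im); m=cv2.inRange(g,(0,0,120),(179,70,255))>0; m[:,:196]=0;m[:,255:]=0;m[:130]=0;m[222:]=0
m=cv2.morphologyEx(m.astype(np.uint8),cv2.MORPH_CLOSE,np.ones((9,9)))>0
print("dock",pose(c,m,.029))
m=cv2.inRange(g,(5,160,110),(20,255,255))>0; m[:,:325]=0;m[:,380:]=0;m[:150]=0;m[215:]=0
print("bar",pose(c,m,.099))
S=[plane(c,p,.027,True)[:2] for p in((185,128.5),(285,125),(194,225),(287,222))]; print("screws",np.round(S,4))
d=S[0]-S[1]+S[2]-S[3]; print("yaw",np.arctan2(-d[0],d[1]))
v=np.float32([S[0]-S[2],S[1]-S[3]]); print(np.arctan2(v[:,1],v[:,0]))
E
```

```text
thick (array([ 0.3876828 , -0.31550858]), np.float32(0.2345382), [42.683067321777344, 72.37767028808594]) 1492
dock (array([0.50635928, 0.16593994]), np.float32(0.071733356), [59.614418029785156, 111.19999694824219])
bar (array([0.52057532, 0.01342655]), np.float32(0.6086391), [17.745744705200195, 60.575958251953125])
screws [[0.5695 0.2204]
 [0.5775 0.0894]
 [0.4345 0.2105]
 [0.4461 0.0796]]
yaw 0.07434762726472005
[0.07339264 0.07433398]
```

```bash
cat >> h.py <<'E'
D=np.array([np.pi,0,0]); CY=.073; DOCK=np.array([.5064,.1659])
def rep(s):
    o=manip.get_obs(); print(s,round(o["clock"],2),np.round(o["tcp_pos"],4),"yaw",round(o["eef_rot"][2],3),"w",round(o["gripper_width"],4),"ff",np.round(o["finger_force"],1),"F",np.round(o["force"],1))
def pick(xy,yaw,z):
    manip.goto([*xy,.12],D+[0,0,yaw]); rep("above")
    print("hit",manip.move_l([*xy,z],vel=.12,f_stop=15)); rep("down")
    manip.move_gripper(.04,40); rep("grip")
    manip.move_l([*xy,.2],vel=.25); rep("lift")
def place(z):
    manip.goto([*DOCK,z+.06],D+[0,0,CY]); rep("over dock")
    manip.move_l([*DOCK,z+.008],vel=.1)
    print("hit",manip.move_l([*DOCK,z-.003],vel=.03,f_stop=6)); rep("set")
    manip.move_gripper(.088); manip.pause(.2); rep("open")
    manip.move_l([*DOCK,.24],vel=.25)
E
python3 - <<'E'
from h import *
pick([.3877,-.3155],.235,.009)
E
```

```text
above 5.38 [ 0.3888 -0.3161  0.1211] yaw 0.235 w 0.0883 ff 0.0 F [ 0.6 -0.   0.1]
hit False
down 6.45 [ 0.388  -0.3158  0.0096] yaw 0.235 w 0.0881 ff 0.0 F [ 0.4  0.7 -0.6]
grip 7.01 [ 0.3878 -0.3157  0.0092] yaw 0.235 w 0.0575 ff 40.0 F [-0.1 -0.6  2.2]
lift 7.92 [ 0.3872 -0.3148  0.1985] yaw 0.235 w 0.0575 ff 40.0 F [-0.2  0.6 -5.7]
```

```bash
sed -i 's|    manip.goto(\[\*DOCK,z+.06\],D+\[0,0,CY\]); rep("over dock")|    manip.goto([*DOCK,.2],D+[0,0,CY]); rep("over dock")|; s|z+.008\],vel=.1)|z+.008],vel=.15)|' h.py; python3 - <<'E'
from h import *
place(.038); rep("up")
c,im=shot("w_thick")
E
```

```text
over dock 9.72 [0.5067 0.1651 0.1999] yaw 0.072 w 0.0576 ff 40.0 F [ 0.9 -0.  -4.2]
hit True
set 11.24 [0.5068 0.166  0.0378] yaw 0.073 w 0.0574 ff 40.0 F [-0.1 -1.3  4.2]
open 12.05 [0.506  0.1659 0.037 ] yaw 0.073 w 0.0881 ff 0.0 F [ 0.4  0.3 -0.2]
up 13.01 [0.5059 0.1658 0.2388] yaw 0.073 w 0.0882 ff 0.0 F [-0.7 -0.2 -0.9]
```

View pics/w_thick.png

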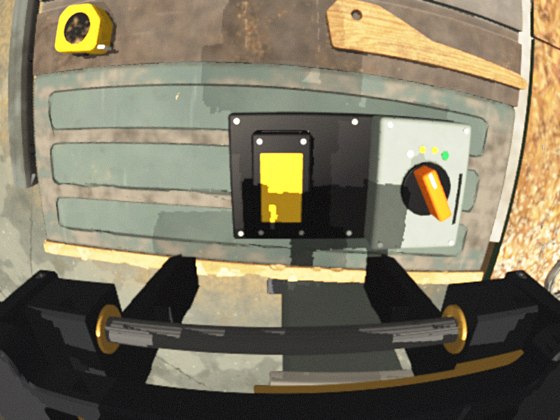

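The thick pack stands on the pad around (281,187), square, and no grey pad shows. I'll measure its offset, then pick the thin one.

```bash
python3 - <<'E'
from h import *
c=dict(np.load("pics/w_thick.npz")); im=cv2.imread("pics/w_thick.png")[:,:,::-1].copy()
m=cv2.inRange(hsv(im),(20,130,60),(36,255,255))>0; m[:,:250]=0;m[:,320:]=0;m[:140]=0;m[228:]=0
print("thick",pose(c,m,.073))
S=np.array([plane(c,p,.027,True)[:2] for p in((236,121),(355,121),(240,234),(349,232))]); print(S.round(4),S.mean(0))
c=dict(np.load("pics/w_ch.npz"));S=np.array([plane(c,p,.027,True)[:2] for p in((185,128.5),(285,125),(194,225),(287,222))]);print(S.mean(0))
pick([.6155,-.3575],-.163,.006)
E
```

```text
thick (array([0.5066626 , 0.16689174]), np.float32(0.07175577), [41.585689544677734, 71.01842498779297])
[[0.5677 0.2206]
 [0.5782 0.09  ]
 [0.435  0.211 ]
 [0.4467 0.0803]] [0.50688037 0.15045967]
[0.50689029 0.14999271]
above 15.03 [ 0.6161 -0.3563  0.1206] yaw -0.161 w 0.0879 ff 0.0 F [-0.1 -0.  -0.4]
hit False
down 16.13 [ 0.6159 -0.3578  0.007 ] yaw -0.163 w 0.0877 ff 0.0 F [-0.   0.7 -1. ]
grip 16.69 [ 0.6155 -0.3576  0.0062] yaw -0.163 w 0.0577 ff 40.0 F [-0.4  0.8  1. ]
lift 17.62 [ 0.615  -0.3571  0.1978] yaw -0.163 w 0.0576 ff 40.0 F [-0.5  0.1 -3.8]
```

```bash
python3 - <<'E'
from h import *
place(.0792); rep("up")
c,im=shot("w_thin")
m=blu(im); m[:,:200]=0;m[:,350:]=0;m[:100]=0;m[260:]=0
print("thin",pose(c,m,.105))
m=cv2.inRange(hsv(im),(5,160,110),(20,255,255))>0; m[:,:380]=0;m[:,480:]=0;m[:150]=0;m[240:]=0
print("bar",pose(c,m,.099))
E
```

```text
over dock 19.55 [0.507  0.1652 0.1999] yaw 0.072 w 0.0578 ff 40.0 F [ 0.6  0.2 -3.6]
hit True
set 20.8 [0.5068 0.1659 0.0788] yaw 0.073 w 0.0575 ff 40.0 F [-0.2  0.2  4.9]
open 21.61 [0.5061 0.1659 0.0779] yaw 0.073 w 0.0879 ff 0.0 F [ 0.1  0.5 -0.8]
up 22.41 [0.5059 0.1658 0.2388] yaw 0.073 w 0.0879 ff 0.0 F [ 0.2 -0.4 -0.9]
thin (array([0.50656445, 0.16689919]), np.float32(0.07391894), [41.02012252807617, 70.3967514038086])
bar (array([0.52155798, 0.01785441]), np.float32(0.6025435), [23.144187927246094, 62.01074981689453])
```

View pics/w_thin.png

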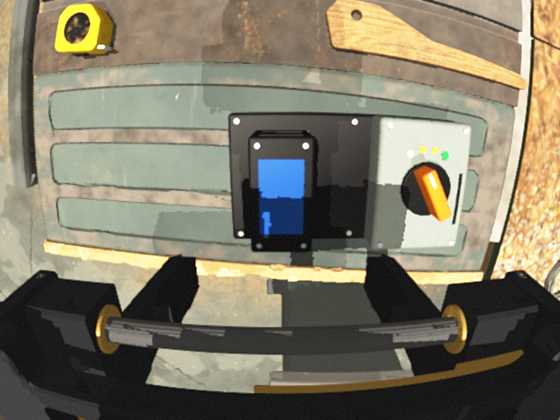

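```bash
python3 - <<'E'
from h import *
P=[.5185,.0118]; y=CY+.5236
manip.goto([*P,.2],D+[0,0,y]); manip.move_gripper(.05)
print(manip.move_l([*P,.0755],vel=.12,f_stop=8)); rep("down")
manip.move_gripper(.0,30); rep("grip")
q=np.array(manip.get_obs()["joint_pos"]); print(q.round(3))
for k in range(3):
    q[5]+=.35; manip.move_joints(q); manip.pause(.2); rep(k); print(np.round(manip.get_obs()["moment"],2))
manip.pause(.4); shot("w_dial"); rep("end")
E
```

```text
False
down 25.17 [0.5188 0.0118 0.0761] yaw 0.597 w 0.0503 ff 0.0 F [-0.4 -0.5  0.5]
grip 25.77 [0.5192 0.0109 0.0757] yaw 0.597 w 0.0159 ff 30.0 F [ 1.5 -5.  -0.4]
[-0.207  0.51   1.618 -0.002  1.011  0.768]
0 26.4 [0.5194 0.0105 0.0757] yaw 0.249 w 0.0156 ff 30.0 F [-0.2 -4.4 -2.2]
[-0.75 -0.09  0.11]
1 27.02 [0.5195 0.01   0.0757] yaw -0.101 w 0.0153 ff 30.0 F [ 2.  -7.3 -2.4]
[-1.09 -0.07  0.14]
2 27.65 [0.5194 0.0096 0.0757] yaw -0.451 w 0.0155 ff 30.0 F [ -0.  -10.8  -1.1]
[-1.44  0.14  0.14]
end 28.1 [0.5194 0.0096 0.0757] yaw -0.451 w 0.016 ff 30.0 F [  1.  -11.7  -1.3]
```

View pics/w_dial.png

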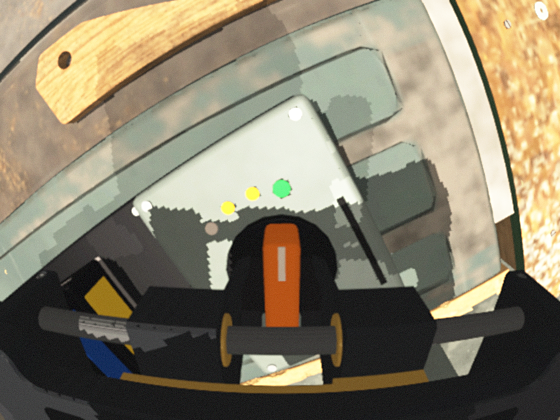

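The bar is still pinched square between the pads and its pointer at (281,228) aims at the green mark (282,188). That makes the dial angle about 1.05 rad. The stack is clear of the gripper.

```bash
python3 - <<'E'
from h import *
print(manip.job_done())
E
```

```text
the job is handed in; nothing more can be done
None
```

The job is handed in: the thick yellow pack is on the dock pad with the thin blue pack on top (both within about 1 mm of centre), and the gripper is holding the dial at the green mark (about 1.05 rad); the judge's verdict was not shown.

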